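Put the rinsed tumbler upside down on the free drying peg

ROBOT

A 6-joint arm with a two-finger parallel gripper is mounted at the origin on the work surface. World frame = base frame: x ahead of the robot, y to its left, z up, the work surface at z = 0. Lengths are in m, angles in rad, forces in N, time in s.
With the tool pointing down it reaches from about 0.3 to 0.85 m from the base axis. Payload 4.2 kg.
Tool frame: the origin (TCP) lies between the finger pads; the fingertips stand 17 mm ahead of it and the grasp point (between the pads) lies 2 mm behind it (manip.finger_overhang is the z of the fingertips in the tool frame, in m); z points along the fingers, y is the direction in which the jaws open and shut (so a half turn about z gives the same grasp; the last joint's range is limited). The gripper opens to 91 mm and grips with 3 to 60 N. Pads are 32 mm wide; open, the fingers measure 118 mm over their backs; the gripper's body (76 mm by 178 mm) begins 60 mm behind the grasp point.
Start: joints at [-1.369, 0.32, 1.565, -0, 1.257, -0.02], TCP at [0.126, -0.561, 0.231] pointing down, gripper open.
Joint ranges: [-3.11, 3.11], [-0.84, 2.01], [0.21, 2.61], [-1.34, 4.49], [0.05, 2.63], [-2.56, 2.56]. Speed limits (rad/s): [2.57, 2.57, 3.14, 3.14, 3.14, 3.14].

INTERFACE

Orientations are given as a 3x3 rotation matrix whose columns are the frame's x, y, z axes.
In Python, from station import readout, capture, calibration, manip gives the robot as it stands.
- The arm moves only by the tool send_rows, never from a script. Its arguments are lists of equal length, an entry for each row: "rot": the turn, a rotation vector about the tool's x, y, z in rad, a list of three; "slide": the shift along the tool's x, y, z in cm, a list of three; "grip": the opening in per cent of the stroke, from 0 (shut) to 100 (fully open). A call has exactly 10 rows; each row is the pose to reach, as a shift and turn from the pose commanded when the call began, along the tool's axes at that moment; what a row does not reach only later rows make up. A row lasts 1/8 s, in which the tool goes at most 62.5 mm and 10.7 degrees, less where a joint would pass 70% of its speed; a pose out of reach is approached as far as the arm can. A call with a gripper value outside its range is refused whole. The fingers move at their own pace and stop on an object; the grip force is fixed at half the most. Time passes only in rows, so rows that repeat a pose let the fingers close, or fill a call up. It gives the time, the measured TCP pose, the force and the opening at its end, in the units of the state.
- readout.state(): the state, without advancing time (a new reading comes with each control period).
- capture(name): name is "side" or "top" or "wrist"; returns the picture (400x640x3 uint8, blue, green, red); there is no depth.
- calibration(name): a dict with "fx", "fy", "cx", "cy" (pixels), "origin" and "orientation" of the camera in the world. Camera axes: x right, y down, z forward; pixel columns grow to the right and rows downward; lengths in m; the calibration is good to about 2 mm. A picture is of the moment at which its call begins: read the wrist's pose just before it. calibration takes no time and is no camera call; for the wrist camera it gives the pose at the moment of the call.
- manip.close_job(): hands the job in, once; it reports no verdict.
The state is a dict: "time_s": time; "joint_pos": joint angles; "joint_velocities": joint speeds; "joint_efforts": joint torques, N m; "ee_pos": TCP position; "tool_rot": TCP orientation; "contact_force": force on the tool from outside, world axes, zero at the start; "wrist_torque": the same for the moment, N m; "opening": finger opening in m.
Only numpy, scipy, OpenCV 4.12 (cv2) and the standard library are available. Lean on these libraries where they do the work, as an engineer would, in place of code of your own. Each camera call takes 0.05 s, during which the arm holds its last target. There are 200 camera calls.

TASK

The rinsed steel tumbler lies in the sloped drainer. Put it upside down over the free peg of the drying board, lowering it all the way before you let go, so that its rim ends flat on the board, and then take the gripper away. Leave the drying cup, the bowl, the chess pieces and the chessboard where they are.

Things in the scene. Friction and masses are not known exactly. Their poses are not given: they have to be found in the camera images.
- tumbler: Plain straight steel tumbler, outside diameter 58, height 100, wall 3, floor 5 thick (inside 52 across, 95 deep), about 0.14 kg. Origin: centre of the outer face of its closed end; its z axis runs along the tumbler from the closed end to the open mouth. At the start it lies in the drainer, z pointing downhill 25 degrees below level, closed end up the slope.
- tumbler_rim (a point): Centre of the tumbler's open mouth, in the plane of the rim (100 from the closed end).
- drainer: Fixed light wooden drainer under the tumbler: base board 165 x 75 x 12, two round rails (32 apart) sloping down 25 degrees towards its +x, a low stop at the lower end. Origin: underside centre, below the tumbler's middle; the tumbler's axis is 97 above the table at its closed end, 55 at its mouth. Rails and posts stay within 23 to either side of that axis.
- rack: Fixed light wooden drying board, 110 (x) x 250 (y) x 14 thick, with two upright round wooden pegs, 20 in diameter and 75 tall above the board, at y = +65 (free) and y = -65 (a white cup hangs on it). Origin: underside centre.
- peg_seat (a point): Foot of the free peg: on its axis at the board's upper face (14 above the table).
- peg_tip (a point): Top of the free peg on its axis, 75 above peg_seat.
- cup: White ceramic cup, mouth 74 across, 90 tall, already drying upside down on the other peg. Origin: centre of its closed end, which is on top (104 above the table).
- bowl: Dark green ceramic bowl, 120 across, 50 tall, standing on the table. Origin: underside centre.
- pawn_rack: Dark wooden slotted rack, 60 (x) x 220 (y) x 26, with four light wooden pawns fixed upright in it, 77 tall overall. Origin: underside centre.
- chessboard: Folded wooden chessboard, 320 (x) x 160 (y) x 45, brass clasp. Origin: underside centre.
Mind the look-alikes: they are no part of the job. Leave any pink look-alike of the tumbler alone.

How it is judged:
On the way:
1. the tumbler, still held by the fingers, is upside down over the free peg with its rim within 12 mm of the board (z of tumbler_rim in the frame of peg_seat below 0.012 m and horizontal distance between tumbler_rim and peg_seat below 0.022 m and angle between tumbler's own z axis and vertical above 2.8 rad and contact force between the fingers and tumbler above 1 N), for 0.1 s.
At the end, for the whole second after the job is handed in: The tumbler stands upside down over the free peg, at rest, its mouth centre within 20 mm sideways of the peg's axis, its rim flat on the board (mouth centre within 5 mm of the board, axis within about 6 degrees of vertical), and the cup, bowl, pawn rack and chessboard are where they were (z of tumbler_rim in the frame of peg_seat below 0.005 m and horizontal distance between tumbler_rim and peg_seat below 0.02 m and horizontal distance between tumbler and peg_seat below 0.022 m and angle between tumbler's own z axis and vertical above 3.04 rad and linear speed of tumbler below 0.01 m/s); the robot touches nothing.
It fails at once if the drying cup is moved more than 15 mm (distance of cup from where it was at the start of the episode above 0.015 m).
It fails at once if the bowl is moved more than 15 mm (distance of bowl from where it was at the start of the episode above 0.015 m).
It fails at once if the pawn rack is moved more than 15 mm (distance of pawn_rack from where it was at the start of the episode above 0.015 m).
It fails at once if the chessboard is moved more than 15 mm (distance of chessboard from where it was at the start of the episode above 0.015 m).
It also fails if it takes over 38 s, if anything falls off the work surface, if the arm or the gripper's body presses on something with over 40 N, if the wrist force passes 120 N, or if a joint passes its speed limit or range.

## Working session

There is one attempt and no reset: what is moved stays moved. The work goes in short steps, Python scripts to look and compute and a tool call to move; the robot and the scene stay as the last step left them, time stands still between calls to the robot, and variables do not carry over. Pictures are saved under pics/ and viewed, about 8 in all and at most 12, crops included, and the job is handed in when it is done.

Besides the shell and the picture viewer there is one more tool, called after "Emit:" as name(argument=value, ...), one argument or row to a line, values as JSON. send_rows: Moves the arm, as the interface text tells. Its arguments: {"type":"object","properties":{"rot":{"type":"array","items":{"type":"array","items":{"type":"number"}}},"slide":{"type":"array","items":{"type":"array","items":{"type":"number"}}},"grip":{"type":"array","items":{"type":"number"}}},"required":["rot","slide","grip"]}

```bash
ls; mkdir -p pics
python3 - <<'E'
from station import readout,capture,calibration,manip
import cv2,numpy as np
np.set_printoptions(precision=4,suppress=True)
for n in("side","top"):
    cv2.imwrite(f"pics/{n}0.png",capture(n)); c=calibration(n); print(n,c)
s=readout.state();print(s)
E
```

```text
pics
side {'fx': 507.0546051314617, 'fy': 507.0546051314617, 'cx': 315.24699089762777, 'cy': 191.0454157219386, 'origin': array([0.1638, 1.242 , 1.1559]), 'orientation': array([[-0.9631, -0.1596,  0.2168],
       [-0.2687,  0.6221, -0.7354],
       [-0.0175, -0.7665, -0.642 ]])}
top {'fx': 517.3294577593106, 'fy': 517.3294577593106, 'cx': 320.5318631218453, 'cy': 204.2642076305864, 'origin': array([0.2953, 0.0188, 1.5874]), 'orientation': array([[-0.017 , -0.9868,  0.1608],
       [-0.9998,  0.0176,  0.0021],
       [-0.0049, -0.1607, -0.987 ]])}
{'time_s': 0.1, 'joint_pos': array([-1.369 ,  0.3202,  1.5655, -0.    ,  1.2574, -0.02  ]), 'joint_velocities': array([-0.0011, -0.0014, -0.0032, -0.0005, -0.002 ,  0.001 ]), 'joint_efforts': array([ -0.0001, -41.3333, -23.2511,   0.0729,   0.0422,  -0.0001]), 'ee_pos': array([ 0.1264, -0.5605,  0.2302]), 'tool_rot': array([[ 0.9755,  0.22  , -0.0004],
       [ 0.22  , -0.9755,  0.0015],
       [-0.    , -0.0016, -1.    ]]), 'contact_force': array([0.4793, 0.1265, 0.5196]), 'wrist_torque': array([-0.0135, -0.0075, -0.0507]), 'opening': 0.09130542105603458}
```

View pics/top0.png

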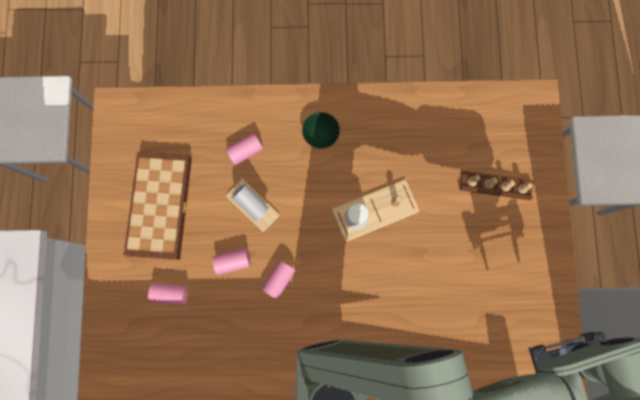

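View pics/side0.png

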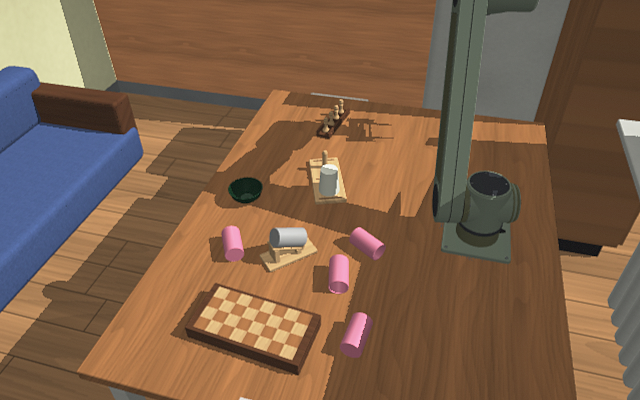

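The top view shows the tumbler in the drainer at about (250,202), the board with the cup at (357,215) and the free peg near (396,198). Four pink look-alikes lie around them. I'll zoom in on both views.

Run:
```python
import cv2,numpy as np
t=cv2.imread("pics/top0.png");s=cv2.imread("pics/side0.png")
a=cv2.resize(t[165:245,220:425],None,fx=3.8,fy=3.8,interpolation=cv2.INTER_CUBIC)
b=cv2.resize(s[145:215,295:360],None,fx=4,fy=4,interpolation=cv2.INTER_CUBIC)
c=cv2.resize(s[215:285,215:335],None,fx=4,fy=4,interpolation=cv2.INTER_CUBIC)
bot=np.hstack([b,c]);W=max(a.shape[1],bot.shape[1])
pad=lambda i:cv2.copyMakeBorder(i,0,0,0,W-i.shape[1],0)
cv2.imwrite("pics/crop0.png",np.vstack([pad(a),pad(bot)]));print(a.shape,b.shape)
```

```text
(304, 779, 3) (280, 260, 3)
```

View pics/crop0.png

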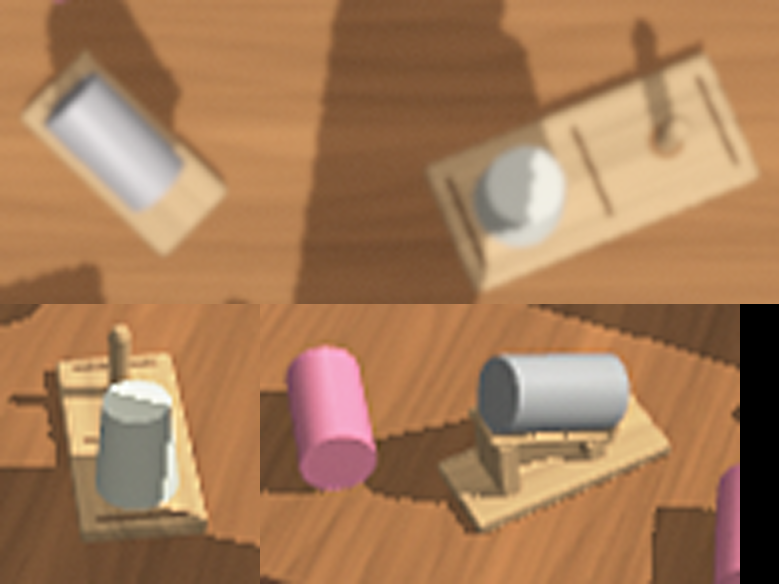

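The closed end is the high end, towards +x and +y: the tall post and the dark disc are there in the side crop. Next I'll measure the poses from board corners and masks.

```bash
cat > h.py <<'E'
import cv2,numpy as np
from station import readout,capture,calibration,manip
np.set_printoptions(precision=4,suppress=True)
def ray(c,uv):
    d=c["orientation"]@np.array([(uv[0]-c["cx"])/c["fx"],(uv[1]-c["cy"])/c["fy"],1.]);return c["origin"],d/np.linalg.norm(d)
def onz(c,uv,z):
    o,d=ray(c,uv);return o+d*(z-o[2])/d[2]
def proj(c,p):
    q=c["orientation"].T@(np.asarray(p)-c["origin"]);return np.array([c["fx"]*q[0]/q[2]+c["cx"],c["fy"]*q[1]/q[2]+c["cy"]])
E
python3 - <<'E'
from h import *
t=calibration("top");s=calibration("side")
f=lambda p:np.array(p)/3.8+[220,165]
for nm,z,C in(("drainer",.012,[(86,52),(22,118),(165,255),(228,188)]),("rack",.014,[(428,168),(703,58),(758,175),(485,290)])):
    P=np.array([onz(t,f(p),z)[:2] for p in C]);print(nm,P,"centre",P.mean(0),"sides",np.linalg.norm(np.roll(P,-1,0)-P,axis=1))
    e=[P[(i+1)%4]-P[i] for i in range(4)];print([np.degrees(np.arctan2(*x[::-1])) for x in e])
print("tip top",onz(t,f((675,130)),.089),"cup",onz(t,f((525,195)),.104))
g=lambda p:np.array(p)/4+[295,145-304/4]
print("tip side",onz(s,g((119,329)),.089),"cup side",onz(s,g((138,395)),.104))
# tumbler axis ends: mid of end silhouettes
k=lambda p:(np.array(p)-[260,304])/4+[215,215]
print("tumbler closed top",onz(t,f((72,98)),.097),"mouth",onz(t,f((160,185)),.055))
print("tumbler side closed",onz(s,k((499,394)),.097))
for nm,z,C in(("rack side",.014,[(59,362),(169,352),(207,520),(84,530)]),):
    P=np.array([onz(s,g(p),z)[:2] for p in C]);print(nm,P,"centre",P.mean(0),"sides",np.linalg.norm(np.roll(P,-1,0)-P,axis=1))
P=np.array([onz(s,k(p),.012)[:2] for p in[(439,463),(480,527),(669,444)]]);print("drainer side",P,"centre",(P[0]+P[2])/2)
E
```

```text
drainer [[0.6369 0.2632]
 [0.5829 0.315 ]
 [0.4687 0.1984]
 [0.5223 0.1474]] centre [0.5527 0.231 ] sides [0.0748 0.1632 0.074  0.1629]
[np.float64(136.20034477442584), np.float64(-134.38874713658535), np.float64(-43.57179353398143), np.float64(45.314960842247274)]
rack [[ 0.5355 -0.0148]
 [ 0.6224 -0.2412]
 [ 0.5251 -0.2814]
 [ 0.4358 -0.0584]] centre [ 0.5297 -0.1489] sides [0.2424 0.1053 0.2402 0.1088]
[np.float64(-69.01060513173009), np.float64(-157.53004050006265), np.float64(111.80871364466256), np.float64(23.62697686243462)]
tip top [ 0.5504 -0.2047  0.089 ] cup [ 0.4997 -0.0863  0.104 ]
tip side [ 0.5511 -0.2045  0.089 ] cup side [ 0.5052 -0.0945  0.104 ]
tumbler closed top [0.5824 0.2606 0.097 ] mouth [0.5195 0.1974 0.055 ]
tumbler side closed [0.5796 0.2633 0.097 ]
rack side [[ 0.6197 -0.2403]
 [ 0.5225 -0.2815]
 [ 0.4331 -0.052 ]
 [ 0.532  -0.0131]] centre [ 0.5268 -0.1467] sides [0.1055 0.2463 0.1063 0.2436]
drainer side [[0.6332 0.2666]
 [0.5813 0.3194]
 [0.468  0.2029]] centre [0.5506 0.2348]
```

Both views agree to about 3 mm on the board, the peg and the tumbler. My plan is to grip about 35 mm from the closed end with the tool at 40° to the tumbler axis. At the peg the tool then points 50° below level, with the body clear of the cup.

```bash
cat >> h.py <<'E'
from scipy.spatial.transform import Rotation as R
a=np.radians(40)
def frame(z,y): return np.column_stack([np.cross(y,z),y,z])
th=np.radians(45); h=np.array([np.cos(th),np.sin(th),0])
zt=-np.cos(np.radians(25))*h-np.sin(np.radians(25))*np.array([0,0,1]); n=np.sin(np.radians(25))*h-np.cos(np.radians(25))*np.array([0,0,1])
RG=frame(np.cos(a)*zt+np.sin(a)*n,np.array([h[1],-h[0],0]))
C=np.array([.551,.232,.076])-.05*zt   # closed end
G=C+.035*zt; TG=G+.002*RG[:,2]
def move(T,Rt):
    s=readout.state();R0=s["tool_rot"]
    print("t",s["time_s"],"pos",s["ee_pos"],"rot",R.from_matrix(R0.T@Rt).as_rotvec(),"slide",100*R0.T@(T-s["ee_pos"]))
E
python3 - <<'E'
from h import *
print(C,TG,RG)
move(np.array([.40,-.10,.38]),RG)
move(TG-.11*RG[:,2],RG)
E
```

```text
[0.583  0.264  0.0971] [0.56   0.241  0.0805] [[ 0.6409  0.7071 -0.2988]
 [ 0.6409 -0.7071 -0.2988]
 [-0.4226  0.     -0.9063]]
t 0.1 pos [ 0.1264 -0.5605  0.2302] rot [-0.1244 -0.4251 -0.5542] slide [ 36.8214 -38.9298 -14.9179]
t 0.1 pos [ 0.1264 -0.5605  0.2302] rot [-0.1244 -0.4251 -0.5542] slide [ 63.8617 -71.1289   5.1103]
```

Emit:
send_rows(
  rot=[
    [0,0,-0.02],
    [0,0,-0.06],
    [0,0,-0.1],
    [0,0,-0.15],
    [0,0,-0.2],
    [0,0,-0.25],
    [0,0,-0.3],
    [0,0,-0.3],
    [0,0,-0.3],
    [0,0,-0.3],
  ],
  slide=[
    [2,-2,-3],
    [6,-6,-6],
    [10,-10,-9],
    [14,-14,-12],
    [18,-18,-15],
    [22,-22,-15],
    [26,-26,-15],
    [30,-31,-15],
    [34,-36,-15],
    [37,-39,-15],
  ],
  grip=[100,100,100,100,100,100,100,100,100,100],
)

```text
time_s: 1.35
ee_pos: [0.4019, -0.0967, 0.3808]
tool_rot: [[0.866, 0.5, -0.0], [0.5, -0.866, 0.0], [0.0, -0.0, -1.0]]
contact_force: [0.5, -0.5, 0.8]
opening: 0.0911
```

Run:
```python
from h import *
move(TG-.11*RG[:,2],RG)
```

```text
t 1.35 pos [ 0.4019 -0.0967  0.3808] rot [-0.0572 -0.4339 -0.2577] slide [ 35.0654 -22.5509  20.0647]
```

Emit:
send_rows(
  rot=[
    [0,-0.04,-0.03],
    [-0.01,-0.1,-0.06],
    [-0.02,-0.17,-0.1],
    [-0.03,-0.24,-0.15],
    [-0.04,-0.31,-0.2],
    [-0.05,-0.38,-0.23],
    [-0.057,-0.434,-0.258],
    [-0.057,-0.434,-0.258],
    [-0.057,-0.434,-0.258],
    [-0.057,-0.434,-0.258],
  ],
  slide=[
    [4,-3,1],
    [8,-5.5,3],
    [13,-8.5,5],
    [18,-11.5,8],
    [22.5,-14.5,11],
    [27,-17.5,14],
    [31,-20,17],
    [34,-22,19],
    [35.1,-22.6,20],
    [35.1,-22.6,20],
  ],
  grip=[100,100,100,100,100,100,100,100,100,100],
)

```text
time_s: 2.6
ee_pos: [0.593, 0.2714, 0.18]
tool_rot: [[0.641, 0.706, -0.301], [0.639, -0.708, -0.3], [-0.425, -0.0, -0.905]]
contact_force: [-0.5, 0.8, 1.0]
opening: 0.0912
```

Run:
```python
from h import *
c=calibration("wrist");im=capture("wrist")
for p in(C,G,C+.1*zt): print(p,proj(c,p))
for p in(C,G,C+.1*zt): cv2.circle(im,tuple(int(v) for v in proj(c,p)),2,(0,0,255),-1)
cv2.imwrite("pics/w1.png",im)
move(TG,RG)
```

```text
[0.583  0.264  0.0971] [316.682  190.4018]
[0.5606 0.2416 0.0823] [317.0023 206.7081]
[0.519  0.2    0.0549] [317.4327 228.6197]
t 2.65 pos [0.5931 0.2708 0.1814] rot [-0.0007  0.001  -0.002 ] slide [ 0.2433 -0.2262 11.0212]
```

View pics/w1.png

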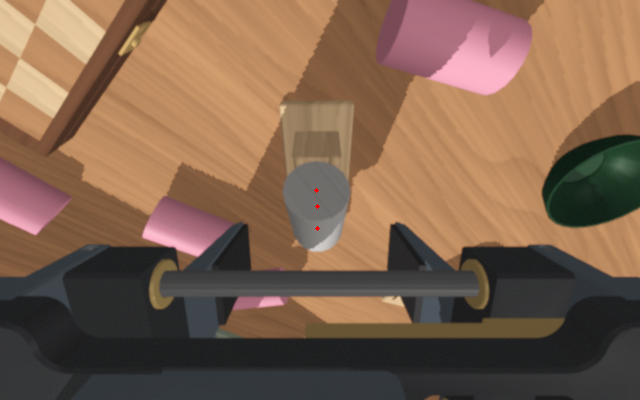

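The wrist view shows the closed end's disc centred at about (317,193), and my prediction was (317,190). That matches, and nothing stands in the fingers' way, so I'll go down and grip.

Emit:
send_rows(
  rot=[
    [0,0,0],
    [0,0,0],
    [0,0,0],
    [0,0,0],
    [0,0,0],
    [0,0,0],
    [0,0,0],
    [0,0,0],
    [0,0,0],
    [0,0,0],
  ],
  slide=[
    [0,0,1.5],
    [0.1,-0.1,4],
    [0.2,-0.1,7],
    [0.2,-0.2,9.5],
    [0.2,-0.2,11],
    [0.2,-0.2,11],
    [0.2,-0.2,11],
    [0.2,-0.2,11],
    [0.2,-0.2,11],
    [0.2,-0.2,11],
  ],
  grip=[100,100,100,100,100,100,40,40,40,40],
)

```text
time_s: 3.9
ee_pos: [0.5604, 0.2418, 0.0806]
tool_rot: [[0.642, 0.706, -0.299], [0.64, -0.708, -0.298], [-0.422, 0.0, -0.906]]
contact_force: [-0.1, 0.2, 1.0]
opening: 0.0585
```

Run:
```python
from h import *
s=readout.state();print(s["opening"],s["contact_force"]);move(TG,RG)
```

```text
0.05847546667774288 [-0.1395  0.2329  0.9614]
t 3.9 pos [0.5604 0.2418 0.0806] rot [-0.0003 -0.0003 -0.0011] slide [-0.074   0.025   0.0432]
```

The opening is 58.5 mm, which matches the 58 mm tumbler. I'll lift it and work out the transit.

Emit:
send_rows(
  rot=[
    [0,0,0],
    [0,0,0],
    [0,0,0],
    [0,0,0],
    [0,0,0],
    [0,0,0],
    [0,0,0],
    [0,0,0],
    [0,0,0],
    [0,0,0],
  ],
  slide=[
    [0,0,0],
    [-0.2,0,-0.4],
    [-0.6,0,-1.2],
    [-1.2,0,-2.6],
    [-2.2,0,-4.7],
    [-3.6,0,-7.7],
    [-5.3,0,-11.4],
    [-6.8,0,-14.5],
    [-8,0,-17.2],
    [-8.5,0,-18.1],
  ],
  grip=[20,20,20,20,20,20,20,20,20,20],
)

```text
time_s: 5.15
ee_pos: [0.5603, 0.2415, 0.2831]
tool_rot: [[0.643, 0.706, -0.296], [0.641, -0.708, -0.297], [-0.419, 0.001, -0.908]]
contact_force: [0.7, -0.6, -0.5]
opening: 0.0586
```

```bash
cat >> h.py <<'E'
hd=np.radians(30); H=np.array([np.cos(hd),np.sin(hd),0]);Z=np.array([0,0,1.])
RF=frame(-np.cos(a)*Z+np.sin(a)*H,np.array([H[1],-H[0],0]))
PEG=np.array([.551,-.206,.014])
def tcp_final(rim_h): return PEG+np.array([0,0,rim_h+.065])+.002*RF[:,2]
E
python3 - <<'E'
from h import *
print(readout.state()["opening"])
move(tcp_final(.15),RF)
s=readout.state();R0=s["tool_rot"];p0=s["ee_pos"];p1=tcp_final(.17)
rv=R.from_matrix(R0.T@RF).as_rotvec()
for f in np.linspace(.0,1,11): print(f,f*rv,100*R0.T@(f*(p1-p0)))
E
```

```text
0.058581327421471985
t 5.15 pos [0.5603 0.2415 0.2831] rot [-0.035   1.1234  0.2724] slide [-26.8244  31.06    18.5475]
0.0 [-0.  0.  0.] [0. 0. 0.]
0.1 [-0.0035  0.1123  0.0272] [-2.7662  3.1063  1.6731]
0.2 [-0.007   0.2247  0.0545] [-5.5324  6.2125  3.3463]
0.30000000000000004 [-0.0105  0.337   0.0817] [-8.2986  9.3188  5.0194]
0.4 [-0.014   0.4493  0.109 ] [-11.0647  12.4251   6.6925]
0.5 [-0.0175  0.5617  0.1362] [-13.8309  15.5313   8.3657]
0.6000000000000001 [-0.021   0.674   0.1634] [-16.5971  18.6376  10.0388]
0.7000000000000001 [-0.0245  0.7863  0.1907] [-19.3633  21.7439  11.7119]
0.8 [-0.028   0.8987  0.2179] [-22.1295  24.8501  13.3851]
0.9 [-0.0315  1.011   0.2451] [-24.8957  27.9564  15.0582]
1.0 [-0.035   1.1234  0.2724] [-27.6619  31.0627  16.7313]
```

Emit:
send_rows(
  rot=[
    [0,0.03,0.01],
    [0,0.09,0.02],
    [-0.01,0.18,0.04],
    [-0.01,0.29,0.07],
    [-0.01,0.4,0.1],
    [-0.02,0.52,0.13],
    [-0.02,0.64,0.155],
    [-0.02,0.75,0.18],
    [-0.03,0.84,0.2],
    [-0.03,0.9,0.22],
  ],
  slide=[
    [-0.8,0.9,0.5],
    [-2.2,2.5,1.3],
    [-4.4,5,2.7],
    [-7.2,8.1,4.4],
    [-10,11.2,6],
    [-12.7,14.3,7.7],
    [-15.5,17.4,9.4],
    [-18.3,20.5,11],
    [-20.5,23,12.4],
    [-22.1,24.8,13.4],
  ],
  grip=[20,20,20,20,20,20,20,20,20,20],
)

```text
time_s: 6.4
ee_pos: [0.5515, -0.1173, 0.2515]
tool_rot: [[0.745, 0.538, 0.393], [0.489, -0.842, 0.226], [0.453, 0.024, -0.891]]
contact_force: [0.3, -0.1, -1.3]
opening: 0.0584
```

Run:
```python
from h import *
move(tcp_final(.11),RF)
```

```text
t 6.4 pos [ 0.5515 -0.1173  0.2515] rot [-0.0048  0.2271  0.051 ] slide [-7.1626  7.3008  3.7453]
```

Emit:
send_rows(
  rot=[
    [0,0.04,0.01],
    [0,0.1,0.02],
    [0,0.16,0.04],
    [0,0.2,0.05],
    [-0.005,0.227,0.051],
    [-0.005,0.227,0.051],
    [-0.005,0.227,0.051],
    [-0.005,0.227,0.051],
    [-0.005,0.227,0.051],
    [-0.005,0.227,0.051],
  ],
  slide=[
    [-1,1,0.5],
    [-2.5,2.5,1.3],
    [-4.5,4.5,2.3],
    [-6,6.2,3.2],
    [-7.2,7.3,3.7],
    [-7.2,7.3,3.7],
    [-7.2,7.3,3.7],
    [-7.2,7.3,3.7],
    [-7.2,7.3,3.7],
    [-7.2,7.3,3.7],
  ],
  grip=[20,20,20,20,20,20,20,20,20,20],
)

```text
time_s: 7.65
ee_pos: [0.5536, -0.2038, 0.189]
tool_rot: [[0.662, 0.502, 0.556], [0.386, -0.865, 0.321], [0.642, 0.002, -0.766]]
contact_force: [-0.8, -1.1, -1.0]
opening: 0.0589
```

Run:
```python
from h import *
move(tcp_final(.11),RF)
out=[]
s0=readout.state();
ce=s0["ee_pos"]-.002*RF[:,2]+[0,0,.035]
for nm,(x0,x1,y0,y1) in dict(side=(270,390,110,230),top=(340,460,140,260)).items():
    c=calibration(nm);im=capture(nm)
    cv2.imwrite(f"pics/{nm}_h.png",im)
    big=cv2.resize(im[y0:y1,x0:x1],None,fx=3.3,fy=3.3,interpolation=cv2.INTER_CUBIC)
    for p,col in((ce,(0,0,255)),(ce-[0,0,.1],(0,255,0)),(PEG+[0,0,.075],(255,0,0)),(PEG,(255,0,255))):
        q=(proj(c,p)-[x0,y0]+.5)*3.3;cv2.circle(big,(int(q[0]),int(q[1])),2,col,-1)
    out.append(big)
cv2.imwrite("pics/hover.png",np.hstack(out))
```

```text
t 7.65 pos [ 0.5536 -0.2038  0.189 ] rot [-0.0001  0.0006  0.0035] slide [-0.2508  0.0582 -0.0155]
```

View pics/hover.png

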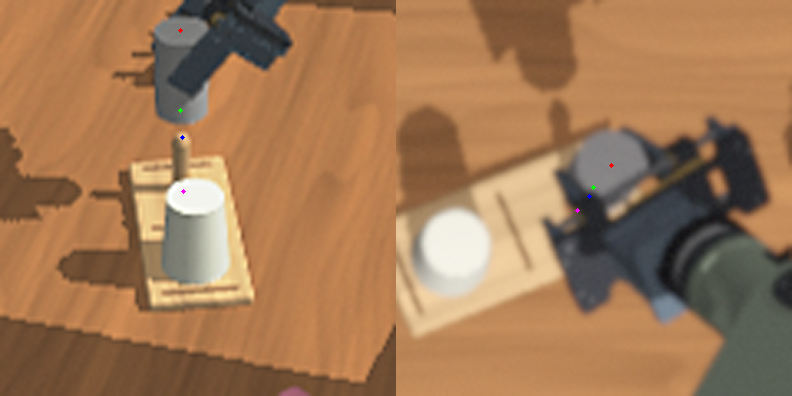

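The tumbler hangs upside down and its closed end matches the prediction in both views, at (181,31) and (613,165). The peg tip is directly beneath it, at (182,134) in the side view. I'll lower in two stages.

Emit:
send_rows(
  rot=[
    [0,0,0],
    [0,0,0],
    [0,0,0],
    [0,0,0],
    [0,0,0],
    [0,0,0],
    [0,0,0],
    [0,0,0],
    [0,0,0],
    [0,0,0],
  ],
  slide=[
    [-0.4,0.05,0.2],
    [-0.9,0.05,0.8],
    [-1.5,0.05,1.5],
    [-2.2,0.05,2.3],
    [-2.9,0.05,3.2],
    [-3.6,0.05,4],
    [-4.3,0.05,4.8],
    [-5,0.05,5.7],
    [-5.5,0.05,6.3],
    [-5.7,0.05,6.5],
  ],
  grip=[20,20,20,20,20,20,20,20,20,20],
)

```text
time_s: 9.0
ee_pos: [0.552, -0.2056, 0.1015]
tool_rot: [[0.663, 0.502, 0.556], [0.385, -0.865, 0.322], [0.642, 0.001, -0.767]]
contact_force: [-0.0, 0.2, -1.7]
opening: 0.0585
```

Run:
```python
from h import *
move(tcp_final(.0),RF);s=readout.state();print(s["contact_force"],s["wrist_torque"])
```

```text
t 9.0 pos [ 0.552  -0.2056  0.1015] rot [-0.0007  0.0009  0.0019] slide [-1.5255 -0.0163  1.8632]
[-0.0113  0.2072 -1.6994] [-0.2866  0.3891 -0.0487]
```

Emit:
send_rows(
  rot=[
    [0,0,0],
    [0,0,0],
    [0,0,0],
    [0,0,0],
    [0,0,0],
    [0,0,0],
    [0,0,0],
    [0,0,0],
    [0,0,0],
    [0,0,0],
  ],
  slide=[
    [-0.3,0,0.4],
    [-0.64,0,0.77],
    [-0.95,0,1.15],
    [-1.16,0,1.38],
    [-1.25,0,1.5],
    [-1.35,0,1.6],
    [-1.41,0,1.68],
    [-1.46,0,1.75],
    [-1.48,0,1.77],
    [-1.48,0,1.77],
  ],
  grip=[20,20,20,20,20,20,20,20,20,20],
)

```text
time_s: 10.25
ee_pos: [0.5521, -0.2058, 0.0791]
tool_rot: [[0.663, 0.502, 0.556], [0.385, -0.865, 0.321], [0.642, 0.002, -0.766]]
contact_force: [-0.3, 1.0, 0.4]
opening: 0.0583
```

Run:
```python
from h import *
move(tcp_final(.0),RF);s=readout.state();print(s["contact_force"],s["wrist_torque"])
```

```text
t 10.25 pos [ 0.5521 -0.2058  0.0791] rot [-0.0001  0.0007  0.0026] slide [-0.0926 -0.0357  0.1406]
[-0.2804  0.9702  0.3851] [-0.2846  0.4097 -0.0455]
```

The vertical force rose from -1.7 N to 0.4 N, which may be first contact. I'll creep 2.5 mm further.

Emit:
send_rows(
  rot=[
    [0,0,0],
    [0,0,0],
    [0,0,0],
    [0,0,0],
    [0,0,0],
    [0,0,0],
    [0,0,0],
    [0,0,0],
    [0,0,0],
    [0,0,0],
  ],
  slide=[
    [-0.02,0,0.02],
    [-0.04,0,0.05],
    [-0.06,0,0.08],
    [-0.08,0,0.1],
    [-0.1,0,0.12],
    [-0.12,0,0.14],
    [-0.14,0,0.17],
    [-0.16,0,0.19],
    [-0.16,0,0.19],
    [-0.16,0,0.19],
  ],
  grip=[20,20,20,20,20,20,20,20,20,20],
)

```text
time_s: 11.5
ee_pos: [0.5525, -0.2057, 0.0786]
tool_rot: [[0.661, 0.502, 0.558], [0.385, -0.865, 0.322], [0.645, 0.002, -0.765]]
contact_force: [-6.0, -1.3, 11.9]
opening: 0.0587
```

Run:
```python
from h import *
move(tcp_final(.0),RF);s=readout.state();print(s["contact_force"],s["wrist_torque"])
out=[]
for nm,(x0,x1,y0,y1) in dict(side=(270,390,110,230),top=(340,460,140,260)).items():
    out.append(cv2.resize(capture(nm)[y0:y1,x0:x1],None,fx=3.3,fy=3.3,interpolation=cv2.INTER_CUBIC))
cv2.imwrite("pics/down.png",np.hstack(out))
```

```text
t 11.5 pos [ 0.5525 -0.2057  0.0786] rot [ 0.0003 -0.0024  0.0031] slide [-0.0876 -0.0483  0.075 ]
[-6.0192 -1.2961 11.9227] [0.5432 0.4713 0.3219]
```

View pics/down.png

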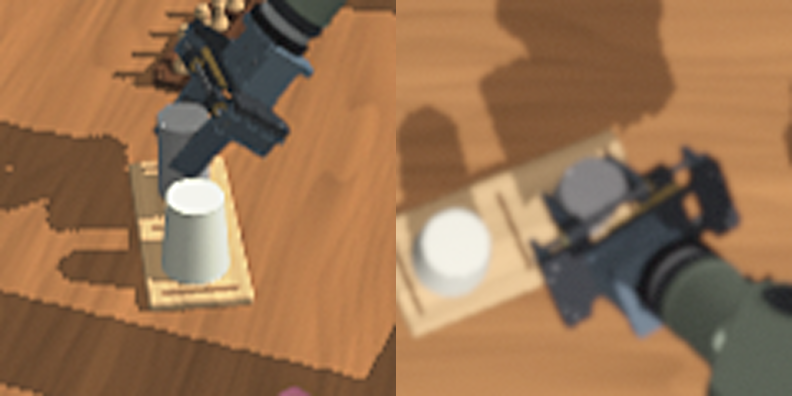

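The tumbler sits over the peg with its rim on the board: 12 N upward, at the expected height. I'll ease the load, open, and then back off along the tool axis.

Emit:
send_rows(
  rot=[
    [0,0,0],
    [0,0,0],
    [0,0,0],
    [0,0,0],
    [0,0,0],
    [0,0,0],
    [0,0,0],
    [0,0,0],
    [0,0,0],
    [0,0,0],
  ],
  slide=[
    [0.05,0,-0.06],
    [0.1,0,-0.12],
    [0.1,0,-0.12],
    [0.1,0,-0.12],
    [0.1,0,-0.12],
    [0.1,0,-0.12],
    [0.1,0,-0.12],
    [0.1,0,-0.12],
    [0.1,0,-0.12],
    [0.1,0,-0.12],
  ],
  grip=[20,20,20,70,80,90,100,100,100,100],
)

```text
time_s: 12.85
ee_pos: [0.5521, -0.2058, 0.0782]
tool_rot: [[0.663, 0.502, 0.556], [0.385, -0.865, 0.321], [0.642, 0.002, -0.767]]
contact_force: [0.3, -0.4, -0.5]
opening: 0.091
```

Emit:
send_rows(
  rot=[
    [0,0,0],
    [0,0,0],
    [0,0,0],
    [0,0,0],
    [0,0,0],
    [0,0,0],
    [0,0,0],
    [0,0,0],
    [0,0,0],
    [0,0,0],
  ],
  slide=[
    [0,0,-0.5],
    [0,0,-1.5],
    [0,0,-3],
    [0,0,-5],
    [0,0,-7.5],
    [0,0,-10],
    [0,0,-12.5],
    [0,0,-14.5],
    [0,0,-15],
    [0,0,-15],
  ],
  grip=[100,100,100,100,100,100,100,100,100,100],
)

```text
time_s: 14.1
ee_pos: [0.4684, -0.2541, 0.1934]
tool_rot: [[0.663, 0.501, 0.556], [0.385, -0.865, 0.321], [0.642, 0.002, -0.767]]
contact_force: [-0.6, 0.7, 0.5]
opening: 0.0914
```

Run:
```python
from h import *
out=[]
for nm,(x0,x1,y0,y1) in dict(side=(270,390,110,230),top=(340,460,140,260)).items():
    c=calibration(nm);b=cv2.resize(capture(nm)[y0:y1,x0:x1],None,fx=3.3,fy=3.3,interpolation=cv2.INTER_CUBIC)
    q=(proj(c,PEG+[0,0,.1])-[x0,y0]+.5)*3.3;cv2.circle(b,(int(q[0]),int(q[1])),2,(0,0,255),-1);out.append(b)
cv2.imwrite("pics/end.png",np.hstack(out));s=readout.state();print(s["time_s"],s["contact_force"],s["opening"])
```

```text
14.2 [0.145  0.2221 0.5405] 0.09160483720902467
```

View pics/end.png

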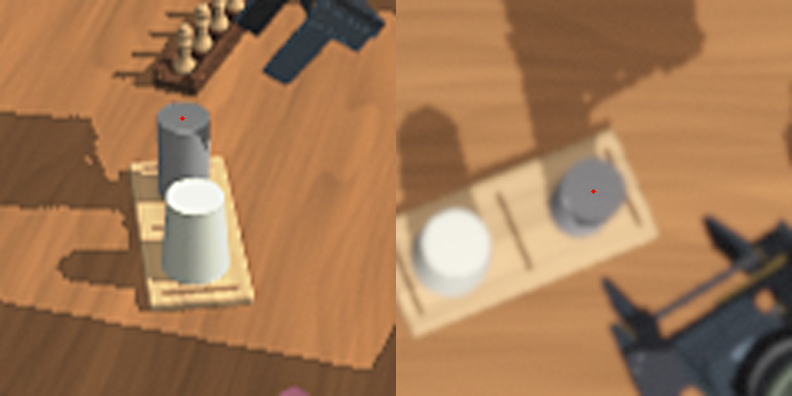

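The tumbler stands upright over the peg, with its closed end centred on the predicted point at (183,119) in the side view and (592,191) in the top view. The cup hasn't moved and the gripper is clear, so I'll hand in.

```bash
python3 -c "
from station import manip
print(manip.close_job())"
```

```text
the job is handed in; nothing more can be done
None
```

The tumbler is upside down over the free peg with its rim on the board, and the job was handed in at about 14 s; no verdict was reported. I gripped it near its closed end, lifted and turned it, lowered it until the board pushed back with about 12 N, eased off, let go and backed the gripper 15 cm away.

- **Placement:** the last side and top pictures show the tumbler upright, its closed end within about 2 mm of the point predicted over the peg. I judged that it stands flat from these pictures and from the height at contact, and did not measure the tilt separately.
- **Gripper:** it is fully open and clear, and the force reading is back to noise level.
- **Other things:** the cup sits at the same place in the pictures from before and after placing. The bowl, chessboard and pawn rack were not re-measured, but the arm's path kept clear of them.
- **Failed checks:** none failed. The two cameras disagreed by 2–4 mm on the board and drainer centres (8–10 mm on my rough cup reading), and by under 1 mm on the peg tip.

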